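Put the carver's sharpening kit away

ROBOT

A 7-joint arm with a two-finger parallel gripper is mounted at the origin on the work surface. World frame = base frame: x ahead of the robot, y to its left, z up, the work surface at z = 0. Lengths are in m, angles in degrees, forces in N, time in s.
With the tool pointing down it reaches from about 0.35 to 0.775 m from the base axis. Payload 3.1 kg.
Tool frame: the origin (TCP) lies on the centre line of the jaws, within the pads' length; the fingertips stand 17 mm ahead of it and the grasp point (between the pads) lies 2 mm behind it (robot.tip_reach is the distance from the TCP to the fingertips, in m); z points along the fingers, y is the line along which they close (so a half turn about z gives the same grasp; the last joint's range is limited). The gripper opens to 85 mm and grips with 20 to 120 N. Pads are 22 mm wide; open, the fingers measure 114 mm over their backs; the gripper's body (76 mm by 85 mm) begins 54 mm behind the grasp point. The pads swing forward as they close: fully open they stand 13 mm farther back than shut.
Start: joints at [-77.504, 17.813, 0.802, 86.603, -0.252, 75.585, -1.558], TCP at [0.141, 0.532, 0.248] pointing down, gripper open.
Joint ranges: [-154.91, 154.91], [-16.99, 109.72], [-72.82, 74.43], [7.12, 147.25], [-82.49, 262.49], [11.32, 116.49], [-174.64, 174.64]. Speed limits (degrees/s): [159.86, 159.86, 180, 180, 180, 180, 180].

INTERFACE

Orientations are given as [roll, pitch, yaw] about the fixed x, y, z axes, in that order (R = Rz(yaw) Ry(pitch) Rx(roll)).
In Python, from station import robot, fingers, vision, workorder, recognise gives the robot as it stands. Calls block until the motion is done:
- robot.move_to(position, orientation): joint-space move of the TCP to a pose.
- robot.line_to(position, orientation=None, velocity=0.15, f_stop=None): straight line of the TCP; orientation=None keeps the orientation; velocity is the mean speed in m/s. With f_stop (N) it stops when the force on the tool has changed by that much, and returns True; else False.
- robot.move_j(angles): joint-space move.
- fingers.gripper_to(opening, force=None): opening from 0.0 (shut) to 1.0 (fully open); force is the grip in N (None keeps the last); returns when the fingers have stopped.
- robot.pause(seconds).
- robot.inverse_kinematics(position, orientation): joint angles nearest the present ones, or None.
- vision.grab_frame(name): name is "side" or "top"; returns the picture (420x560x3 uint8, red, green, blue); there is no depth.
- vision.calibration(name): a dict with "mtx" (3x3 intrinsics, pixels), "extrinsics" (4x4, takes a point from world to camera coordinates). Camera axes: x right, y up, looking along -z (the intrinsics and any distortion apply to the point x, -y, -z); pixel columns grow to the right and rows downward; lengths in m; the calibration is good to about 2 mm. A picture is of the moment at which its call begins. calibration takes no time and is no camera call.
A pose or a line that the arm cannot do raises robot.PlanningError and nothing moves.
- workorder.close_job(): hands the job in; it is judged then, once.
Trained networks look in the newest picture that a camera, given by its name, has taken for a name from the list of things; names that differ only in an ending like _2 or _b are one class to them, and where a whole thing is asked for, a point or a joint stands for the part that bears it (a point fixed in the world has none). Each returns a list of dicts, best first, with "p" (0 to 1); they miss things now and then, are a little off and sometimes report something else, mostly with a low value. They report only what shows in the picture. A call takes as long as a camera call. They do not tell look-alikes from the thing itself.
- recognise(label, camera): "rect" ([centre column, centre row, width, height] in pixels, round what is visible of it).
Readings, each from a call of its own:
- robot.current_time_s(): time.
- robot.current_joint_positions(): joint angles.
- robot.current_dq(): joint speeds.
- robot.current_joint_torque(): joint torques, N m.
- robot.current_tool_pos(): TCP position.
- robot.current_eef_rot(): TCP orientation.
- robot.current_contact_force(): force on the tool from outside, world axes, zero at the start.
- robot.current_torque(): the same for the moment, N m.
- robot.current_finger_gap(): opening from 0.0 (shut) to 1.0 (fully open).
- robot.current_gripper_force(): force on a finger pad.
Only numpy, scipy, OpenCV 4.12 (cv2) and the standard library are available. Lean on these libraries where they do the work, as an engineer would, in place of code of your own. Each camera call takes 0.05 s, during which the arm holds its last target. There are 200 camera calls.

TASK

Put the sharpening kit away, setting each piece gently down to rest without dropping it: the long bench stone in its fitted wooden box and the round stone in the round wooden dish, same face up as now. One of the two identical grit tins is full and the other empty: feel which is which by lifting, then stand the full one upright in the hole of the square wooden block and the empty one in the white metal refill tray. Do not disturb the white carving on its plinth.

Things in the scene. Friction and masses are not known exactly. Their poses are not given: they have to be found in the camera images.
- bench_stone: long two-layer sharpening stone (dark grey below, tan above), 150 x 50 x 25 mm (x, y, z), about 0.45 kg, lying flat with its long side roughly across the robot's view; origin at the centre of its underside, x along its length, z up. Brittle: do not drop it; either end may go either way round in its box
- puck: round two-layer sharpening stone (dark grey below, tan above), 68 mm in diameter, 30 mm thick, about 0.24 kg, lying flat; origin at the centre of its underside, z up. Brittle: do not drop it. It is too wide for the hole of the tin block
- tin_a: one of the two identical closed aluminium screw-lid grit tins, plain cylinder 50 mm in diameter and 66 mm tall, standing upright; origin at the centre of its underside, z up. One of the two tins is full (about 220 to 280 g), the other empty (about 35 to 52 g); they look exactly alike, only the weight on lifting tells them apart
- tin_b: one of the two identical closed aluminium screw-lid grit tins, plain cylinder 50 mm in diameter and 66 mm tall, standing upright; origin at the centre of its underside, z up. One of the two tins is full (about 220 to 280 g), the other empty (about 35 to 52 g); they look exactly alike, only the weight on lifting tells them apart
- stone_box: low light wooden box for the bench stone, fixed to the desk, 186 x 86 mm outside, 14 mm tall, with a rectangular leather-lined recess 166 x 66 mm whose floor is 5 mm above the desk (rim 9 mm higher); origin at the centre of its underside, x along its length, z up. Seated, the stone stands 16 mm proud of the rim
- dish: low round light wooden dish for the round stone, fixed to the desk, 104 mm outside diameter, 14 mm tall, with a round recess 84 mm wide whose floor is 5 mm above the desk; origin at the centre of its underside
- tin_block: square light wooden block for the full tin, fixed to the desk, 96 x 96 x 30 mm tall, with one round hole 66 mm wide and 20 mm deep in the middle (its floor is 10 mm above the desk); origin at the centre of its underside, sides along x and y
- refill_tray: shallow square white enamelled metal tray with a thin dark rim, for the empty tin, fixed to the desk, 104 x 104 mm outside, 22 mm tall, walls and floor 3 mm thick; origin at the centre of its underside, sides along x and y
- carving: finished white egg-shaped carving on a dark slate plinth 80 x 70 mm, 65 mm tall overall, loose, beyond the kit; origin at the centre of the plinth's underside. (Also lying about, not part of the job: a palm gouge 35 mm tall in the row of loose kit and a flat pencil nearest the robot. Anything taller than the tins stands at |y| > 0.45 m.)
Things that resemble listed ones, but are neither listed nor needed, are in the scene too. What is shaped like the puck but turquoise is not meant. Leave any red look-alike of the tin_a alone.

How it is judged (in metres and radians):
At the end, for the whole second after the job is handed in: Long stone in its box (12 mm per box axis, 0.15 rad, either way round), round stone in the dish and full tin in the block (12 mm), empty tin in the tray (28 mm per axis), all within 3 mm of the recess floor, upright within 0.1 rad, same face up, at rest; full and empty by weight on the holder (x of bench_stone in the frame of stone_box between -0.012 and 0.012 m and y of bench_stone in the frame of stone_box between -0.012 and 0.012 m and z of bench_stone in the frame of stone_box below 0.008 m and angle between each of bench_stone, puck's own z axis and vertical below 0.1 rad and linear speed of each of bench_stone, puck below 0.02 m/s and angular speed of each of bench_stone, puck below 0.2 rad/s and angle between the x axis of bench_stone and the x axis of stone_box, either way round below 0.15 rad and horizontal distance between puck and dish below 0.012 m and z of puck in the frame of dish below 0.008 m and ((horizontal distance between tin_a and tin_block below 0.012 m and z of tin_a in the frame of tin_block below 0.013 m and angle between each of tin_a, tin_b's own z axis and vertical below 0.1 rad and linear speed of each of tin_a, tin_b below 0.02 m/s and angular speed of each of tin_a, tin_b below 0.2 rad/s and contact force between tin_a and tin_block above 1.3 N and x of tin_b in the frame of refill_tray between -0.028 and 0.028 m and y of tin_b in the frame of refill_tray between -0.028 and 0.028 m and z of tin_b in the frame of refill_tray below 0.006 m and contact force between tin_b and refill_tray below 1.3 N) or (horizontal distance between tin_b and tin_block below 0.012 m and z of tin_b in the frame of tin_block below 0.013 m and angle between each of tin_b, tin_a's own z axis and vertical below 0.1 rad and linear speed of each of tin_b, tin_a below 0.02 m/s and angular speed of each of tin_b, tin_a below 0.2 rad/s and contact force between tin_b and tin_block above 1.3 N and x of tin_a in the frame of refill_tray between -0.028 and 0.028 m and y of tin_a in the frame of refill_tray between -0.028 and 0.028 m and z of tin_a in the frame of refill_tray below 0.006 m and contact force between tin_a and refill_tray below 1.3 N))); the robot touches nothing.
It fails at once if the carving is pushed more than 20 mm or tipped (distance of carving from where it was at the start of the episode above 0.02 m or angle between carving's own z axis and vertical above 0.2 rad).
It fails at once if a stone or tin is dropped (moves faster than 0.5 m/s while not held by the fingers, a fall of about 13 mm) ((contact force between bench_stone and the fingers below 0.2 N and linear speed of bench_stone above 0.5 m/s) or (contact force between puck and the fingers below 0.2 N and linear speed of puck above 0.5 m/s) or (contact force between tin_a and the fingers below 0.2 N and linear speed of tin_a above 0.5 m/s) or (contact force between tin_b and the fingers below 0.2 N and linear speed of tin_b above 0.5 m/s)).
It also fails if it takes over 125 s, if anything falls off the work surface, if the arm or the gripper's body presses on something with over 40 N, if the wrist force passes 120 N, or if a joint passes its speed limit or range.

## Working session

There is one attempt and no reset: what is moved stays moved. The work goes in short steps, each a Python script; the robot and the scene stay as the last script left them, time stands still between calls to the robot, and variables do not carry over. Pictures are saved under pics/ and viewed, at most 14 in all, crops included, and the job is handed in when it is done.

```bash
mkdir -p pics; python3 - <<'E'
from station import robot, fingers, vision, workorder, recognise
import cv2
for n in("top","side"):
    im=vision.grab_frame(n); cv2.imwrite(f"pics/{n}0.png",im[:,:,::-1])
    c=vision.calibration(n); print(n,c)
    for l in("bench_stone","puck","tin_a","stone_box","dish","tin_block","refill_tray","carving"):
        print(l,[([round(float(v)) for v in d["rect"]],round(d["p"],2)) for d in recognise(l,n)][:4])
print(robot.current_time_s(),robot.current_tool_pos(),robot.current_eef_rot())
E
```

```text
top {'mtx': array([[409.89457787,   0.        , 276.73544388],
       [  0.        , 409.89457787, 208.58659807],
       [  0.        ,   0.        ,   1.        ]]), 'extrinsics': array([[ 0.01811712, -0.99982026, -0.00558741,  0.00596716],
       [ 0.97601871,  0.01647279,  0.2170625 , -0.55635272],
       [-0.21693144, -0.00938596,  0.97614172, -0.96977551],
       [ 0.        ,  0.        ,  0.        ,  1.        ]])}
bench_stone [([170, 294, 26, 62], 0.87)]
puck [([281, 244, 27, 28], 0.76), ([221, 305, 24, 27], 0.69)]
tin_a [([199, 222, 22, 25], 0.94), ([224, 256, 21, 24], 0.83), ([408, 297, 30, 22], 0.7)]
stone_box [([421, 208, 40, 75], 0.84)]
dish [([235, 191, 38, 38], 0.69), ([421, 208, 39, 74], 0.38), ([145, 203, 47, 41], 0.23)]
tin_block [([147, 203, 47, 44], 0.75)]
refill_tray [([322, 189, 47, 46], 0.58)]
carving [([279, 133, 27, 29], 0.82), ([234, 189, 40, 40], 0.62)]
side {'mtx': array([[490.80263286,   0.        , 275.88738671],
       [  0.        , 490.80263286, 215.95304451],
       [  0.        ,   0.        ,   1.        ]]), 'extrinsics': array([[ 0.87084929, -0.49121684, -0.01809789, -0.4767746 ],
       [ 0.3126706 ,  0.52515453,  0.79148583, -0.19423122],
       [-0.37928698, -0.69492355,  0.61091951, -0.93840178],
       [ 0.        ,  0.        ,  0.        ,  1.        ]])}
bench_stone [([152, 188, 65, 33], 0.78)]
puck [([247, 228, 34, 29], 0.96), ([162, 219, 30, 28], 0.58)]
tin_a [([224, 175, 18, 30], 0.89), ([258, 351, 32, 49], 0.65), ([207, 196, 22, 35], 0.61)]
stone_box [([389, 327, 112, 63], 0.66)]
dish [([273, 190, 38, 29], 0.77)]
tin_block [([219, 151, 46, 32], 0.91), ([352, 186, 44, 39], 0.21)]
refill_tray [([328, 237, 64, 50], 0.79)]
carving [([352, 186, 45, 37], 0.92)]
0.9 [0.14127211 0.53156909 0.24832863] [1.79994948e+02 9.30696718e-04 1.65119017e+02]
```

View pics/top0.png

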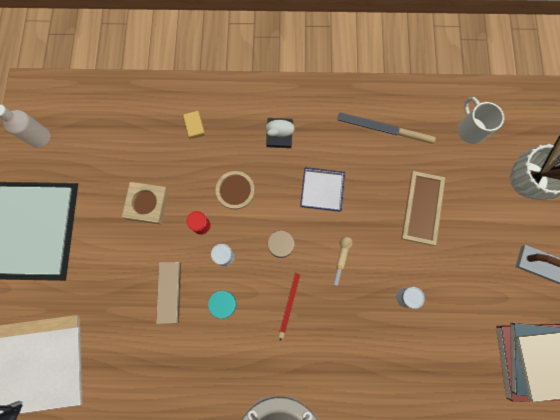

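View pics/side0.png

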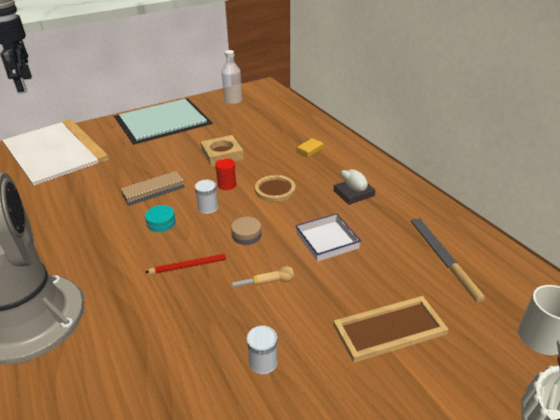

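```bash
cat > loc.py <<'E'
from station import robot, fingers, vision, workorder, recognise
import cv2, numpy as np
from scipy.optimize import minimize
CAL={n:vision.calibration(n) for n in("top","side")}
def proj(P,n):
    c=CAL[n];p=P@c["extrinsics"][:3,:3].T+c["extrinsics"][:3,3]
    q=(p*[1,-1,-1])@c["mtx"].T; return q[:,:2]/q[:,2:]
def unproj(uv,z,n):
    c=CAL[n];R=c["extrinsics"][:3,:3];t=c["extrinsics"][:3,3]
    d=R.T@((np.linalg.inv(c["mtx"])@[*uv,1])*[1,-1,-1]);o=-R.T@t
    return (o+d*(z-o[2])/d[2])[:2]
def circ(r,z): a=np.linspace(0,2*np.pi,120,endpoint=False);return np.c_[r*np.cos(a),r*np.sin(a),0*a+z]
def rect(l,w,z):
    s=np.linspace(-.5,.5,40,endpoint=False);o=0*s+.5
    return np.r_[np.c_[s*l,o*w,0*s+z],np.c_[o*l,-s*w,0*s+z],np.c_[-s*l,-o*w,0*s+z],np.c_[-o*l,s*w,0*s+z]]
M={"bench_stone":[rect(.15,.05,.025)],"puck":[circ(.034,.03)],"tin":[circ(.025,.066)],
"stone_box":[rect(.186,.086,.014),rect(.166,.066,.014)],"dish":[circ(.052,.014),circ(.042,.014)],
"tin_block":[rect(.096,.096,.03),circ(.033,.03)],"refill_tray":[rect(.104,.104,.022)]}
def grads(im):
    g=cv2.GaussianBlur(im.astype(np.float32),(0,0),1.2)
    return np.sqrt(sum(cv2.Sobel(g,cv2.CV_32F,a,b)**2 for a,b in((1,0),(0,1))).sum(2))
def place(m,x): c,s=np.cos(x[2]),np.sin(x[2]);return m@np.array([[c,s,0],[-s,c,0],[0,0,1]])+[x[0],x[1],0]
def score(G,k,x,cams):
    t=0
    for n in cams:
        for m in M[k]:
            q=proj(place(m,x),n).astype(np.float32)
            t+=cv2.remap(G[n],q[None,:,0],q[None,:,1],cv2.INTER_LINEAR).mean()
    return t
def fit(G,k,x0,cams=("top","side"),rng=.012):
    yaws=[0] if len(M[k])==len([m for m in M[k] if len(m)==120]) else np.radians(np.arange(-16,17,4))
    best=max(((score(G,k,x,cams),x) for a in np.arange(-rng,rng+1e-6,.003) for b in np.arange(-rng,rng+1e-6,.003) for y in yaws
      for x in [np.array([x0[0]+a,x0[1]+b,x0[2]+y])]),key=lambda t:t[0])[1]
    sim=best+np.array([[0,0,0],[.003,0,0],[0,.003,0],[0,0,.05]])
    return minimize(lambda x:-score(G,k,x,cams),best,method="Nelder-Mead",options=dict(initial_simplex=sim,xatol=1e-4)).x
def crop(im,n,k,x,W=200,H=150):
    q=np.vstack([proj(place(m,x),n) for m in M[k]]);c=q.mean(0);s=min(W/(np.ptp(q[:,0])+24),H/(np.ptp(q[:,1])+24))
    A=np.array([[s,0,W/2-s*c[0]],[0,s,H/2-s*c[1]]]);o=cv2.warpAffine(im,A,(W,H),flags=cv2.INTER_CUBIC)
    for m in M[k]:
        for p in (proj(place(m,x),n)@A[:,:2].T+A[:,2]).round().astype(int)[::3]: cv2.circle(o,tuple(map(int,p)),0,(0,255,0),-1)
    return o
E
cat > a.py <<'E'
from loc import *
import json
I={n:cv2.imread(f"pics/{n}0.png")[:,:,::-1].copy() for n in("top","side")};G={n:grads(I[n]) for n in I}
L=[("bench_stone","bench_stone",(169,293),.025),("puck","puck",(281,244),.03),("tinL","tin",(221.5,254),.066),("tinR","tin",(413,297),.066),
("stone_box","stone_box",(424.5,208),.014),("dish","dish",(235,190),.014),("tin_block","tin_block",(145,202),.03),("refill_tray","refill_tray",(323,189.5),.022)]
P={};T=[];S=[]
for name,k,uv,z in L:
    x0=[*unproj(uv,z,"top"),np.pi/2 if k in("bench_stone","stone_box") else 0]
    x=fit(G,k,x0);xt=fit(G,k,x0,("top",));xs=fit(G,k,x,("side",))
    print(name,np.round(x0,3),x.round(4),xt.round(4),xs.round(4));P[name]=list(x)
    T.append(crop(I["top"],"top",k,x));S.append(crop(I["side"],"side",k,x))
json.dump(P,open("poses.json","w"))
m=np.vstack([np.hstack(r) for r in(T[:4],S[:4],T[4:],S[4:])]);cv2.imwrite("pics/m0.png",m[:,:,::-1])
E
python3 a.py
```

```text
bench_stone [0.344 0.281 1.571] [0.3315 0.2979 1.6007] [0.3337 0.2772 1.57  ] [0.3291 0.2975 1.6192]
puck [0.471 0.003 0.   ] [0.4735 0.0038 0.0263] [0.4743 0.0042 0.0565] [0.4726 0.0031 0.0588]
tinL [0.439 0.149 0.   ] [ 0.4399  0.1499 -0.0152] [0.4404 0.1505 0.0093] [ 0.4393  0.1491 -0.0024]
tinR [ 0.345 -0.313  0.   ] [ 0.344  -0.3146  0.0289] [ 0.3441 -0.3142  0.0224] [ 0.3439 -0.3149  0.0375]
stone_box [ 0.575 -0.372  1.571] [ 0.5697 -0.3587  2.9514] [ 0.5568 -0.4029  2.1547] [ 0.5773 -0.3705  2.9494]
dish [0.615 0.128 0.   ] [0.6177 0.1291 0.0216] [0.6181 0.1293 0.0179] [0.6169 0.1284 0.0449]
tin_block [0.575 0.36  0.   ] [ 0.5757  0.3633 -0.1288] [ 0.5763  0.3634 -0.1264] [ 0.5749  0.3628 -0.1303]
refill_tray [ 0.618 -0.105  0.   ] [ 0.623  -0.1019 -0.1068] [ 0.6234 -0.1036 -0.0996] [ 0.6227 -0.101  -0.1065]
```

View pics/m0.png

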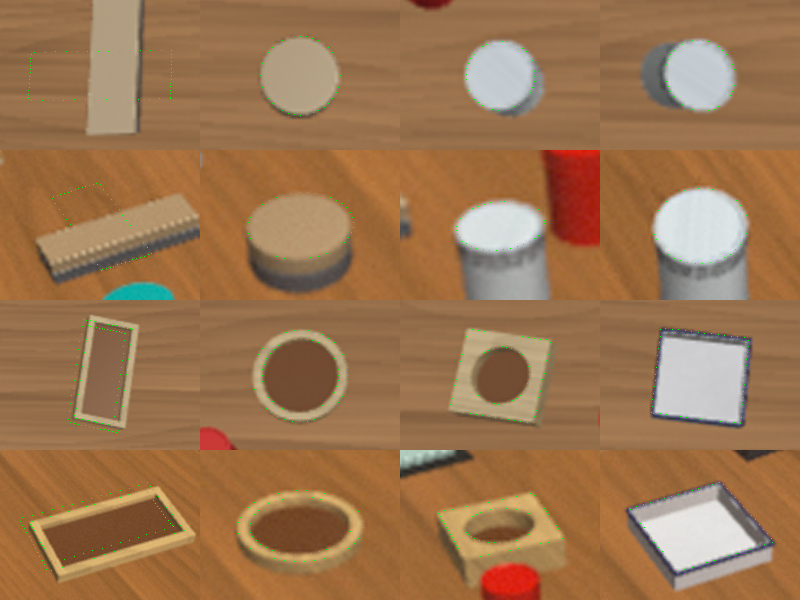

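The outlines fit well everywhere except the stone and box, where my yaw guess was 90° off because their long sides run along world x. I'll refit those two, then touch the desk to measure fingertip reach at the two openings I need.

```bash
sed -i 's/np.pi\/2 if k in("bench_stone","stone_box") else 0/0/; s/m0.png/m1.png/' a.py; python3 a.py | grep -E "bench|box"
cat > h.py <<'E'
from station import robot, fingers
import numpy as np, json
P=json.load(open("poses.json"))
def F(n=8):
    v=[]
    for _ in range(n): v.append(robot.current_contact_force()); robot.pause(.02)
    return np.mean(v,0)
def ori(jaw):  # jaw direction angle (deg) -> orientation with the least turned last joint
    c=[]
    return [[180,0,(y+180)%360-180] for y in(jaw+90,jaw-90)]
def goto(x,y,z,jaw):
    best=None
    for o in ori(jaw):
        q=robot.inverse_kinematics([x,y,z],o)
        if q is not None and (best is None or abs(q[6])<best[0]): best=(abs(q[6]),o)
    robot.move_to([x,y,z],best[1]); return best[1]
def up(z,v=.2):
    p=robot.current_tool_pos(); robot.line_to([p[0],p[1],z],velocity=v)
E
python3 - <<'E'
from h import *
print(robot.tip_reach,P["bench_stone"],P["stone_box"])
x,y=.42,.22
goto(x,y,.12,90)
for o in(.7,.9):
    fingers.gripper_to(o); up(.045); 
    hit=robot.line_to([x,y,.005],velocity=.03,f_stop=3); print(o,hit,robot.current_tool_pos(),robot.current_finger_gap()); up(.05)
up(.12);print(F(),robot.current_time_s())
E
```

```text
bench_stone [0.344 0.281 0.   ] [0.3462 0.2845 0.0353] [0.3467 0.285  0.0338] [0.3455 0.2823 0.0353]
stone_box [ 0.575 -0.372  0.   ] [ 0.5775 -0.3708 -0.1942] [ 0.5779 -0.3711 -0.1935] [ 0.5773 -0.3705 -0.1925]
0.017 [0.3462243654092215, 0.28446441867372607, 0.03528016031813492] [0.5774623104496421, -0.37075477661546064, -0.1942317977103299]
0.7 True [0.42072371 0.22054327 0.03633503] 0.7031812961187401
0.9 True [0.41916628 0.22146293 0.03899191] 0.901032772523543
[-0.3146502  -0.10967151 -0.10698921] 6.1583
```

View pics/m1.png

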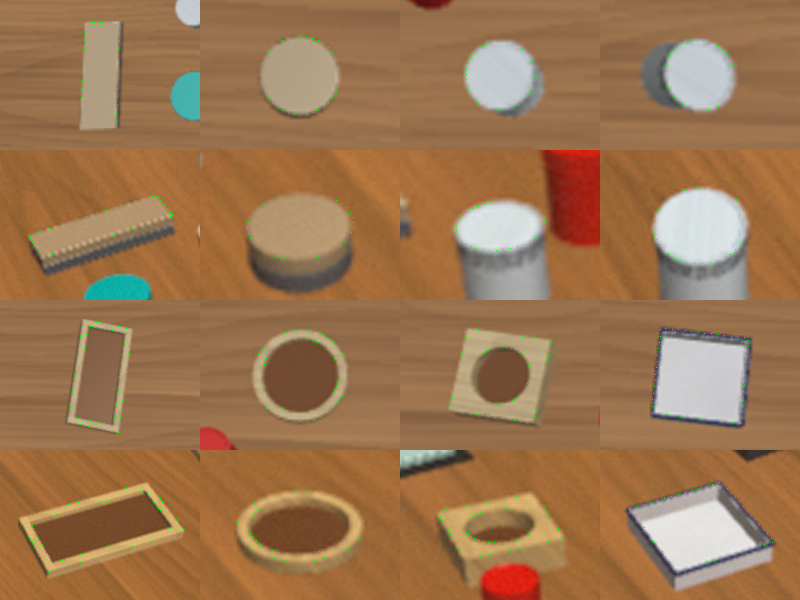

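All outlines now fit, with the box yaw at about -11° and the stone at +2°. The touch stops came early, 20 mm above the desk, so those were motion transients. I'll retry with a higher threshold.

```bash
python3 - <<'E'
from h import *
x,y=.42,.22
for o in(.65,.88):
    fingers.gripper_to(o); up(.05); robot.pause(.2)
    hit=robot.line_to([x,y,.003],velocity=.03,f_stop=8); f=F(3);print(o,hit,robot.current_tool_pos(),f); up(.05)
robot.pause(.3);v=np.array([robot.current_contact_force() for _ in range(10)]);print(v.mean(0),v.std(0),robot.current_time_s())
E
```

```text
0.65 True [0.41997184 0.22079988 0.03532002] [-1.74896471 -1.42874517  9.56915265]
0.88 True [0.41905675 0.2218977  0.03541381] [-0.607741    1.82617326  2.67310374]
[ 0.00246415  0.02264688 -0.06301597] [0. 0. 0.] 10.3333
```

The contact was real: the left finger landed lightly on the stone's near corner, at (0.42, 0.255). That shows the tip reach is about 10 mm at 0.65 opening. I'll re-measure the stone in case it moved, then pick it.

```bash
cat > look.py <<'E'
from loc import *
def look(items,tag=None):
    I={n:vision.grab_frame(n) for n in("top","side")};G={n:grads(I[n]) for n in I};out={};T=[[],[]]
    for name,k,x0 in items:
        x=fit(G,k,x0,rng=.009);out[name]=[float(v) for v in x];print(name,x.round(4),*[fit(G,k,x0,(c,),rng=.009).round(4) for c in I])
        for i,c in enumerate(("top","side")): T[i].append(crop(I[c],c,k,x))
    if tag: cv2.imwrite(f"pics/{tag}.png",np.vstack([np.hstack(t) for t in T])[:,:,::-1])
    return out
E
python3 - <<'E'
from h import *
from look import look
goto(.5,.1,.25,90)
P.update(look([("bench_stone","bench_stone",P["bench_stone"]),("tinL","tin",P["tinL"])])); json.dump(P,open("poses.json","w"))
x,y,a=P["bench_stone"]; fingers.gripper_to(.85)
goto(x,y,.12,np.degrees(a)+90); robot.line_to([x,y,.024],velocity=.12)
robot.pause(.2);f0=F();fingers.gripper_to(.3,60);print(robot.current_finger_gap(),robot.current_tool_pos(),robot.current_gripper_force())
up(.07,.05); robot.pause(.4); print(F()-f0,robot.current_finger_gap(),robot.current_time_s(),robot.current_joint_positions()[6])
E
```

```text
bench_stone [0.346  0.2843 0.0296] [0.3468 0.2854 0.0341] [0.3455 0.2822 0.0364]
tinL [ 0.44    0.1487 -0.0012] [0.4625 0.1182 0.089 ] [0.4398 0.1487 0.0093]
0.5723084843509406 [0.3462023  0.28442964 0.02448787] 64.19449210166931
[ 0.42900115  0.18826212 -3.84514996] 0.5684725158176934 15.9 55.02769600250863
```

```bash
cat >> h.py <<'E'
def place(x,y,jaw,zf,opening,fs=4):  # zf = expected TCP height when seated
    goto(x,y,.18,jaw); robot.line_to([x,y,zf+.02],velocity=.2); robot.line_to([x,y,zf+.006],velocity=.05); robot.pause(.4)
    hit=robot.line_to([x,y,zf-.003],velocity=.015,f_stop=fs); robot.pause(.2)
    print("set",hit,robot.current_tool_pos(),F(3))
    return hit
def release(opening):
    fingers.gripper_to(opening); robot.pause(.2); up(.06,.06); up(.18,.3)
E
python3 - <<'E'
from h import *
up(.18)
x,y,a=P["stone_box"]
place(x,y,np.degrees(a)+90,.0295,.75); print(robot.current_finger_gap(),robot.current_time_s())
E
```

```text
set True [ 0.57750536 -0.37076191  0.02962578] [-0.45098661  0.24637101  6.27779015]
0.567908699547609 21.4
```

```bash
python3 - <<'E'
from h import *
from look import look
release(.75)
x,y,a=P["puck"]; jaw=90
fingers.gripper_to(.98); goto(x,y,.12,jaw)
look([("stone_box","bench_stone",P["stone_box"])],"s1")
robot.line_to([x,y,.026],velocity=.12)
robot.pause(.2);f0=F();fingers.gripper_to(.5,60);print(robot.current_finger_gap(),robot.current_tool_pos())
up(.07,.05); robot.pause(.4); print(F()-f0,robot.current_finger_gap(),robot.current_time_s())
up(.18); x,y,_=P["dish"]
place(x,y,54,.0315,1); print(robot.current_finger_gap(),robot.current_time_s())
E
```

```text
stone_box [ 0.5809 -0.3715 -0.1929] [ 0.5807 -0.3717 -0.1882] [ 0.5774 -0.3853 -0.2018]
0.7696518429026133 [0.47373753 0.00403267 0.02679854]
[ 0.17722716 -0.04375964 -1.7704721 ] 0.7667932636428124 28.175
set True [0.61780209 0.12912027 0.03191713] [ 4.60558403e-02 -9.86793425e-04  5.72957592e+00]
0.7653938219392622 33.0
```

View pics/s1.png

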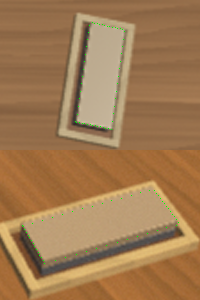

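The stone sits in its box recess. Next I'll release the puck and lift tinL.

```bash
cat >> h.py <<'E'
def pick_tin(k):
    x,y,_=P[k]; fingers.gripper_to(.85)
    goto(x,y,.14,-54 if k=="tinL" else 90); robot.line_to([x,y,.045],velocity=.15)
    robot.pause(.4);f0=F();fingers.gripper_to(.3,40);print(robot.current_finger_gap(),robot.current_tool_pos())
    up(.08,.05); robot.pause(.5); f=F()-f0; print("lift",f,robot.current_time_s()); up(.18); robot.pause(.3); print(F()-f0); return -f[2]
E
python3 - <<'E'
from h import *
release(.98)
w=pick_tin("tinL"); print(w)
E
```

```text
0.5742354691549927 [0.44002007 0.14882963 0.04522968]
lift [ 0.22937713  0.09626511 -1.99863911] 39.7833
[ 0.01487226 -0.10912966 -2.17135681]
1.998639111019953
```

TinL weighs about 2.1 N, so it's the full one and goes in the block.

```bash
python3 - <<'E'
from h import *
x,y,_=P["tin_block"]
h=place(x,y,-54,.0552,1)
if h and robot.current_tool_pos()[2]<.0575:
    release(.8)
    print("w",pick_tin("tinR"))
    x,y,_=P["refill_tray"]; place(x,y,90,.0482,1,2.5)
print(robot.current_time_s(),robot.current_finger_gap())
E
```

```text
set True [0.57573689 0.36332838 0.05531532] [-0.37572127 -0.02928184  5.40625943]
0.5730246843702407 [ 0.34419805 -0.31483646  0.04521633]
lift [-0.12646181  0.1036254  -0.32040956] 51.3083
[-0.18221556  0.04603537  0.11584451]
w 0.3204095619725397
set True [ 0.62298789 -0.10182096  0.04827266] [0.02174927 0.19247748 5.15899816]
55.95 0.5747354958938529
```

TinR is the light one and is seated in the tray. I'll release it, back off and check everything.

```bash
python3 - <<'E'
from h import *
import look
from loc import *
release(.8)
goto(.4,.1,.3,90); goto(.2,.42,.3,90)
dz={"bench_stone":.005,"puck":.005}
for k,d in dz.items(): M[k]=[m+[0,0,d] for m in M[k]]
M["tinB"]=[circ(.025,.076)];M["tinT"]=[circ(.025,.069)]
R=look.look([("stone_box","bench_stone",P["stone_box"]),("dish","puck",P["dish"]),("tin_block","tinB",P["tin_block"]),("refill_tray","tinT",P["refill_tray"])],"fin")
for k in R:print(k,(np.array(R[k])-P[k]).round(4))
print(robot.current_time_s())
cv2.imwrite("pics/fin_top.png",vision.grab_frame("top")[:,:,::-1])
E
```

```text
stone_box [ 0.5794 -0.3704 -0.1899] [ 0.5799 -0.3701 -0.1877] [ 0.5743 -0.3879 -0.2023]
dish [ 0.62    0.1272 -0.0064] [0.6208 0.1278 0.0489] [0.6186 0.1267 0.0264]
tin_block [ 0.5763  0.3643 -0.1283] [ 0.5769  0.3649 -0.096 ] [ 0.5756  0.363  -0.0994]
refill_tray [ 0.6237 -0.1013 -0.0897] [ 0.625  -0.1009 -0.0432] [ 0.6226 -0.1015 -0.0574]
stone_box [0.0019 0.0004 0.0044]
dish [ 0.0023 -0.0018 -0.028 ]
tin_block [0.0005 0.001  0.0005]
refill_tray [0.0007 0.0005 0.0171]
60.8583
```

View pics/fin.png

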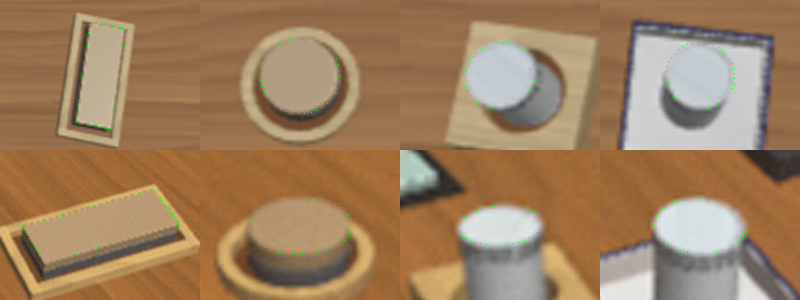

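View pics/fin_top.png

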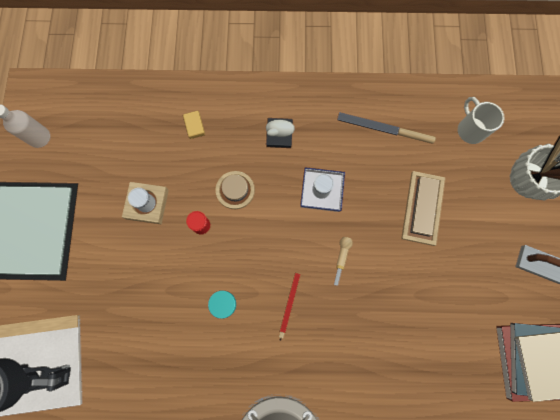

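All four pieces are seated within about 3 mm of centre. The carving at (280, 130) hasn't moved.

```bash
python3 -c "
from station import workorder; print(workorder.close_job())"
```

```text
the job is handed in; nothing more can be done
None
```

I handed the job in at about 61 s: the stone is in its box, the puck in the dish, the full tin (about 2.1 N) in the block and the empty tin (about 0.3 N) in the tray, all within about 3 mm of centre by camera, with the carving untouched; early on, a finger pressed the stone's corner with about 10 N during a touch test, without visibly shifting it.

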